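# Snap an extension bar into its sprung tool cradle

## Robot

A 6-joint arm with a two-finger parallel gripper is mounted at the origin on the work surface. World frame = base frame: x ahead of the robot, y to its left, z up, the work surface at z = 0. Lengths are in mm, angles in rad, forces in N, time in s.
With the tool pointing down it reaches from about 350 to 875 mm from the base axis. Payload 4.2 kg.
Tool frame: the origin (TCP) lies midway between the tips of the shut fingers; the grasp point (between the pads) lies 19 mm behind it; z points along the fingers, y is the line along which they close (so a half turn about z gives the same grasp; the last joint's range is limited). The gripper opens to 85 mm and grips with 20 to 120 N. Pads are 22 mm wide; open, the fingers measure 114 mm over their backs; the gripper's body (76 mm by 85 mm) begins 54 mm behind the grasp point. The pads swing forward as they close: fully open they stand 13 mm farther back than shut.
Start: joints at [-1.053, 0.385, 0.008, 0, -1.194, -0.259], TCP at [159.967, -604.16, 231.312] pointing down, gripper open.
Joint ranges: [-3.14, 3.14], [-1.21, 2.06], [-1.07, 1.41], [-3.16, 2.05], [-2.99, -0.16], [-3.1, 3.1]. Speed limits (rad/s): [2.79, 2.79, 3.14, 3.14, 3.14, 3.14].

## Interface

Orientations are given as a unit quaternion [x, y, z, w].
In Python, from bench import arm gives the robot as it stands.
- The arm moves only by the tool send_rows, never from a script. Its argument "targets" is a list of rows, each an object of numbers: "gripper": the gripper command: -1 is fully open, 1 is shut, values between are in proportion; "x", "y", "z": the shift along the tool's x, y, z in cm; "ax", "ay", "az": the turn, a rotation vector about the tool's x, y, z in degrees. A call has 1 to 5 rows; each row shifts and turns the commanded pose from where the row before left it, along the tool's axes as they then stand; what a row does not reach is not made up. A row lasts 1/12 s, in which the tool goes at most 41.7 mm and 7.16 degrees, less where a joint would pass 70% of its speed; a pose out of reach is approached as far as the arm can. A call is refused whole if a number of a shift passes 4.17 or a number of a turn 7.16, either way. A call with a gripper value outside its range is refused whole. The fingers move at their own pace and stop on an object; the grip force is fixed at half the most. Time passes only in rows, so rows that do not move let the fingers close. It gives the time, the measured TCP pose, the force, the opening and the grip force at its end, in the units of the state.
- arm.read_state(): the state, without advancing time (a new reading comes with each control period).
- arm.get_image(name): name is "side" or "top" or "wrist"; returns (picture, depth): 400x640x3 uint8, red, green, blue; 400x640 float32, mm along the optical axis (not along the pixel's ray), 0 where there is no reading.
- arm.camera_model(name): a dict with "fx", "fy", "cx", "cy" (pixels), "cam_to_world" (4x4, takes a point from camera to world coordinates). Camera axes: x right, y down, z forward; pixel columns grow to the right and rows downward; lengths in mm; the calibration is good to about 2 mm. A picture is of the moment at which its call begins: read the wrist's pose just before it. camera_model takes no time and is no camera call; for the wrist camera it gives the pose at the moment of the call.
- arm.job_done(): hands the job in; it is judged then, once.
Trained networks look in the newest picture that a camera, given by its name, has taken for a name from the list of things; names that differ only in an ending like _2 or _b are one class to them, and where a whole thing is asked for, a point or a joint stands for the part that bears it (a point fixed in the world has none). Each returns a list of dicts, best first, with "score" (0 to 1); they miss things now and then, are a little off and sometimes report something else, mostly with a low value. They report only what shows in the picture. A call takes as long as a camera call. They do not tell look-alikes from the thing itself.
- arm.boxes_of(camera, thing): "rect" ([left, top, width, height] in pixels, round what is visible of it).
The state is a dict: "clock": time; "joints": joint angles; "joint_vel": joint speeds; "joint_efforts": joint torques, N m; "position": TCP position; "ee_rot": TCP orientation; "contact_force": force on the tool from outside, world axes, zero at the start; "wrist_torque": the same for the moment, N m; "gripper_width": finger opening in mm; "grasp_force": force on a finger pad.
Only numpy, scipy, OpenCV 4.12 (cv2) and the standard library are available. Lean on these libraries where they do the work, as an engineer would, in place of code of your own. Each camera call takes 0.05 s, during which the arm holds its last target. There are 200 camera calls.

## Task

Put the loose socket extension bar away in the empty tool cradle the way its twin lies in the loaded one: press it gently down between both pairs of spring fingers until they snap around the shaft and it rests on its seats, with the big hexagonal head against the cradle's end stop. Do not force or ram anything, and leave the loaded cradle and the other tools as they are.

Things in the scene. Friction and masses are not known exactly. Their poses are not given: they have to be found in the camera images.
- bar: Loose bright steel socket extension bar, 195 mm, 0.28 to 0.44 kg, level on the table. Origin on its axis, 13.5 mm above the table, the best grip point; x along the bar to its head, z up. Round shaft 16 mm diameter, x = -75 to +60 mm. Hexagons 27 mm across flats: head +60 to +95, flange -85 to -75; square stub to -100. It lies on hexagon flats, the shaft clear of the table.
- bar_head (a point): Centre of the flat end face of the bar's big hexagonal head, on the bar's axis at x = +95 mm.
- rack: The empty tool cradle, fixed. Dark steel base plate 200 x 80 x 6 mm on the table; origin on the table under seat; x along the place for the bar, towards the end stop; z up. Four spring posts carry a dark grey plate 170 x 74 x 6 mm, top 48 mm above the table at rest, which moves straight down only: about 1 mm per newton (900 N/m, 30 mm travel), and comes back up. Pushes over 40 N harm it.
- seat (a point): Point on the sprung plate, axes as rack: where the bar's origin lies when fully home. 70 mm above the table at rest; sinks with the plate as you press. The shaft then lies on two black seat blocks, tops 8 mm under this point, at x = -38 and +38 mm. Between x = -31 and +31 mm there is room for gripper fingers down to 22 mm below this point.
- clip_far (a point): Midway between the lips of the pair of bright spring fingers nearer the end stop (x = +38 mm from the seat point, 7 mm above it; fingers 14 mm long in x). Lips 11 mm apart at rest; above them the fingers flare to a 20 mm mouth, 9 mm higher.
- clip_near (a point): The same for the other pair, x = -38 mm. Pressing the shaft through both pairs takes about 13 to 23 N in all, then the force falls off suddenly as they snap round it. As the plate sinks meanwhile, the bar must go 2 to 14 mm lower than the seat point's height at rest before they snap. Snapped in and pressed only lightly, it slides lengthwise with 5 to 12 N.
- stop (a point): Where the centre of the bar's head face belongs: on the inner face of the end stop, an upright aluminium plate on the sprung plate, 44 mm wide, 5 mm thick, at x = +95 mm from the seat point, reaching 10 mm above the bar's axis. Axes as rack.
- screwdriver: Bystander: screwdriver with a yellow handle, lying along its x; origin under its middle. Leave alone.
- wrench: Bystander: steel spanner, lying along its x; origin under its middle. Leave alone.
- hammer: Bystander: hammer with a wooden handle, lying along its x; origin under its middle. Leave alone.
- paint_brush: Bystander: brush with a dark wooden handle, lying along its x; origin under its middle. Leave alone.
- driver2: Bystander: screwdriver with a red handle, lying along its x; origin under its middle. Leave alone.
- padlock: Bystander: steel padlock, 45 x 50 mm body, 22 mm high; origin under its middle. Leave alone.
- mallet: Bystander: upright brass cylinder (a loose mallet head), 40 mm diameter, 50 mm high; origin under its middle. Leave alone.
- rack_full: The loaded cradle: same base and clips, with an identical bar fixed in its clips, head against its end stop; it does not move. Origin and axes as rack. Leave alone.
Mind the look-alikes: they are no part of the job. Leave any pink or turquoise look-alike of the bar alone.

How it is judged (in metres and radians):
At the end, for the whole second after the job is handed in: The bar is released and at rest, snapped in both pairs of fingers of the empty cradle: its origin within 2 mm sideways and in height of the seat point, parallel to the cradle within 0.05 rad, its head face no more than 3 mm short of the end stop (z of bar in the frame of seat between -0.002 and 0.002 m and y of bar in the frame of seat between -0.002 and 0.002 m and x of bar_head in the frame of stop between -0.003 and 0.0015 m and angle between the x axis of bar and the x axis of seat, either way round below 0.05 rad and linear speed of bar below 0.01 m/s); the robot touches nothing.
It fails at once if the bar is forced: its contact forces on the cradle and its fingers add up to more than 80 N (contact force between bar and rack above 80 N).
It fails at once if the gripper pushes on the cradle itself with more than 30 N (contact force between any of the arm, the fingers and rack above 30 N).
It fails at once if a bystanding tool is moved by more than 30 mm (distance of any of screwdriver, wrench, hammer, paint_brush, driver2, padlock, mallet from where it was at the start of the episode above 0.03 m).
It fails at once if the loaded cradle is struck with more than 20 N (contact force between any of the arm, the fingers, bar and rack_full above 20 N).
It also fails if it takes over 58 s, if anything falls off the work surface, if the arm or the gripper's body presses on something with over 40 N, if the wrist force passes 120 N, or if a joint passes its speed limit or range.

## Working session

There is one attempt and no reset: what is moved stays moved. The work goes in short steps, Python scripts to look and compute and a tool call to move; the robot and the scene stay as the last step left them, time stands still between calls to the robot, and variables do not carry over. Pictures are saved under pics/ and viewed, at most 10 in all, crops included, and the job is handed in when it is done.

Besides the shell and the picture viewer there is one more tool, called after "Request:" by a JSON object that holds its "api" and its "payload". send_rows: Moves the arm, as the interface text tells. Its arguments: {"type":"object","properties":{"targets":{"type":"array"}},"required":["targets"]}

```bash
mkdir -p pics; ls; python3 - <<'E'
from bench import arm
import cv2,numpy as np
for n in ("top","side"):
    p,d=arm.get_image(n); cv2.imwrite(f"pics/{n}0.png",p[:,:,::-1]); np.savez(f"{n}0.npz",p=p,d=d,**{k:np.array(v) for k,v in arm.camera_model(n).items()})
    for t in ("bar","rack","rack_full"): print(n,t,[(np.round(b["rect"]).tolist(),round(b["score"],2)) for b in arm.boxes_of(n,t)])
print(arm.read_state())
E
```

```text
pics
top bar [([143.0, 91.0, 62.0, 48.0], 0.61), ([227.0, 132.0, 11.0, 74.0], 0.59)]
top rack [([404.0, 132.0, 46.0, 74.0], 0.69)]
top rack_full [([298.0, 130.0, 40.0, 83.0], 0.93)]
side bar [([170.0, 249.0, 10.0, 50.0], 0.96), ([376.0, 188.0, 44.0, 36.0], 0.73), ([371.0, 291.0, 23.0, 70.0], 0.67), ([222.0, 244.0, 65.0, 25.0], 0.62)]
side rack [([309.0, 141.0, 58.0, 38.0], 0.9)]
side rack_full [([270.0, 184.0, 60.0, 52.0], 0.74)]
{'clock': 0.4, 'joints': array([-1.05340848e+00,  3.84845212e-01,  7.72846669e-03, -3.33740731e-05,
       -1.19400734e+00, -2.58585434e-01]), 'joint_vel': array([ 0.00043737,  0.00093629,  0.00073473,  0.00151326, -0.0001432 ,
       -0.00032797]), 'joint_efforts': array([-4.23586762e-04, -3.91587210e+01,  1.88328767e+01,  4.18465152e+00,
       -1.47775485e-03,  7.03092880e-06]), 'position': array([ 159.93475302, -604.09488553,  231.15212158]), 'ee_rot': array([-1.29034285e-01,  9.91640119e-01,  1.57568456e-04, -4.76374791e-05]), 'contact_force': array([ 0.18017907, -0.41691703, -0.02071905]), 'wrist_torque': array([ 0.0044414 , -0.04094038,  0.07129018]), 'grasp_force': 0.0, 'gripper_width': 85.30744878382427}
```

View pics/top0.png

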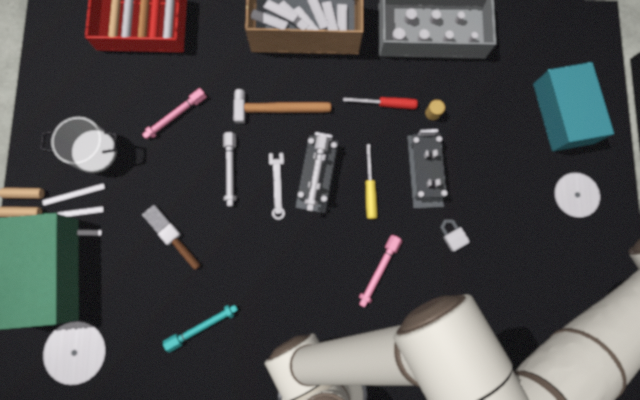

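View pics/side0.png

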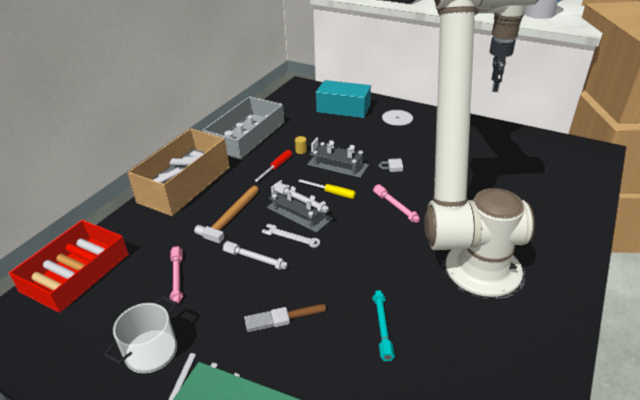

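Candidates in the top picture are the steel bar (229,169), pink (174,114) and (380,271), turquoise (200,327), and the twin in the loaded cradle (318,170). The loose bright steel one at (229,169) fits the description. The empty rack is at (428,170), with its stop at the top (428,132). I'll check this in one crop and measure coarsely.

```bash
cat > h.py <<'E'
import numpy as np,cv2
from scipy.spatial.transform import Rotation as R
def cloud(p,d,m):
    fx,fy,cx,cy=[float(m[k]) for k in("fx","fy","cx","cy")]
    v,u=np.mgrid[:d.shape[0],:d.shape[1]]
    P=np.stack([(u-cx)/fx*d,(v-cy)/fy*d,d],-1); T=np.array(m["cam_to_world"])
    W=P@T[:3,:3].T+T[:3,3]; W[d<=0]=np.nan
    return W
E
python3 - <<'E'
from h import *
D=np.load("top0.npz"); W=cloud(D["p"],D["d"],D)
print(np.round(D["cam_to_world"],3).tolist(),D["fx"],np.round(W[180,260],1))
for n,(l,t,w,h),lo,hi in (("bar",(220,126,22,86),6,40),("rack",(398,122,60,92),40,52),("rackall",(398,122,60,92),4,120)):
    S=W[t:t+h,l:l+w]; m=(S[...,2]>lo)&(S[...,2]<hi); P=S[m]
    r=cv2.minAreaRect(P[:,:2].astype(np.float32)); print(n,len(P),r,np.percentile(P[:,2],[5,50,95,100]).round(1),P.mean(0).round(1))
for u,v in((229,138),(229,165),(229,200),(428,131),(428,170)): print((u,v),W[v,u].round(1))
c=np.hstack([cv2.resize(D["p"][110:230,190:310],(400,400)),cv2.resize(D["p"][110:230,370:490],(400,400))]); cv2.imwrite("pics/crop0.png",c[:,:,::-1])
E
```

```text
[[0.011, -0.985, 0.173, 277.11], [-1.0, -0.015, -0.017, 34.677], [0.019, -0.173, -0.985, 1254.059], [0.0, 0.0, 0.0, 1.0]] 478.1196166866572 [5.474e+02 1.744e+02 2.000e-01]
bar 567 ((583.2616577148438, 253.4824981689453), (217.86610412597656, 55.9981689453125), 2.803664207458496) [12.5 21.7 29.9 34.2] [578.9 253.4  21.7]
rack 1401 ((583.6761474609375, -269.1311950683594), (169.2528076171875, 75.9791259765625), 3.4216721057891846) [44.6 48.4 51.4 52. ] [ 582.4 -267.6   48.3]
rackall 2684 ((588.872802734375, -277.0377197265625), (162.7919464111328, 253.14207458496094), 89.21956634521484) [ 4.6 47.7 72.6 92. ] [ 578.3 -266.2   39. ]
(229, 138) [653.4 256.8  30.1]
(229, 165) [581.8 254.9  22.3]
(229, 200) [487.8 250.5  23.8]
(428, 131) [ 665.7 -260.9   79.7]
(428, 170) [ 570.6 -266.1   47.2]
```

View pics/crop0.png

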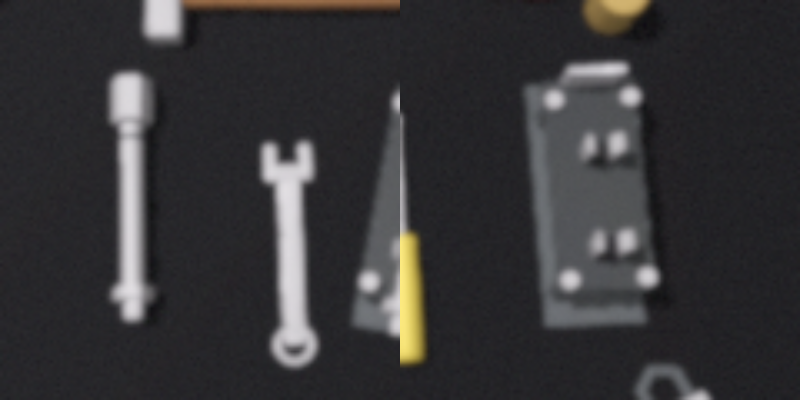

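The loose bar is bright steel with its head up the picture (+x world), and the empty rack has its stop at the +x end. Next I'll check the wrist camera geometry and plan the first move.

```bash
cat >> h.py <<'E'
def rel(s,tgt,yaw):
    "tool-frame turn (deg about z) and then shift (cm) to world tgt, tool y = world y turned by yaw deg"
    Rt=R.from_quat(s["ee_rot"]); y=Rt.as_matrix()[:,1]; cur=np.degrees(np.arctan2(-y[0],y[1]))
    M=R.from_euler("z",yaw,degrees=True).as_matrix()@np.array([[-1,0,0],[0,1,0],[0,0,-1.]])
    rv=(Rt.inv()*R.from_matrix(M)).as_rotvec(degrees=True)
    return "turn",rv.round(2),"shift cm",(M.T@(np.array(tgt)-s["position"])/10).round(3)
E
python3 - <<'E'
from h import *
from bench import arm
s=arm.read_state(); m=arm.camera_model("wrist"); T=m["cam_to_world"]; Rt=R.from_quat(s["ee_rot"]).as_matrix()
print("cam in tool",Rt.T@(T[:3,3]-s["position"]),(Rt.T@T[:3,:3]).round(3),m["fx"],m["cx"])
print(rel(s,[583,-269,231],3.4))
E
```

```text
cam in tool [  73.94485585   -0.60477173 -142.07946639] [[ 0.    -0.957 -0.291]
 [ 1.     0.     0.   ]
 [-0.    -0.291  0.957]] 298.1284423239033 322.05351248958044
('turn', array([ 0.02, -0.  , 11.43]), 'shift cm', array([-4.4219e+01,  3.0941e+01,  1.5000e-02]))
```

Request:
{"api": "send_rows", "payload": {"targets": [{"gripper":-1,"az":5.7},{"gripper":-1,"az":5.7},{"gripper":-1,"x":-3.4,"y":2.38,"z":0.24},{"gripper":-1,"x":-3.4,"y":2.38,"z":0.24},{"gripper":-1,"x":-3.4,"y":2.38,"z":0.24}]}}

```text
$.targets[0]: bad value
```

Request:
{"api": "send_rows", "payload": {"targets": [{"gripper":-1,"x":-3.4,"y":2.38,"z":0.24},{"gripper":-1,"x":-3.4,"y":2.38,"z":0.24},{"gripper":-1,"x":-3.4,"y":2.38,"z":0.24},{"gripper":-1,"x":-3.4,"y":2.38,"z":0.24},{"gripper":-1,"x":-3.4,"y":2.38,"z":0.24}]}}

```text
$.targets[0]: bad value
```

Request:
{"api": "send_rows", "payload": {"targets": [{"gripper":-1,"x":-3.4,"y":2.38,"z":0.24},{"gripper":-1,"x":-3.4,"y":2.38,"z":0.24},{"gripper":-1,"x":-3.4,"y":2.38,"z":0.24},{"gripper":-1,"x":-3.4,"y":2.38,"z":0.24},{"gripper":-1,"x":-3.4,"y":2.38,"z":0.24}]}}

```text
$.targets[0]: bad value
```

Request:
{"api": "send_rows", "payload": {"targets": [{"gripper":-1},{"gripper":-1},{"gripper":-1}]}}

```text
$.targets[0]: bad value
```

```bash
python3 - <<'E'
from h import *
from bench import arm
s=arm.read_state(); m=arm.camera_model("wrist"); p,d=arm.get_image("wrist")
np.savez("rack.npz",p=p,d=d,**{k:np.array(v) for k,v in m.items()}); cv2.imwrite("pics/rack.png",p[:,:,::-1])
print(s["clock"],s["position"],s["contact_force"],rel(s,[578,254,190],2.2))
E
```

```text
0.4 [ 159.93475302 -604.09488553  231.15212158] [ 0.18017907 -0.41691703 -0.02071905] ('turn', array([ 2.000e-02, -1.000e-02,  1.263e+01]), 'shift cm', array([-45.07 ,  84.141,   4.115]))
```

View pics/rack.png

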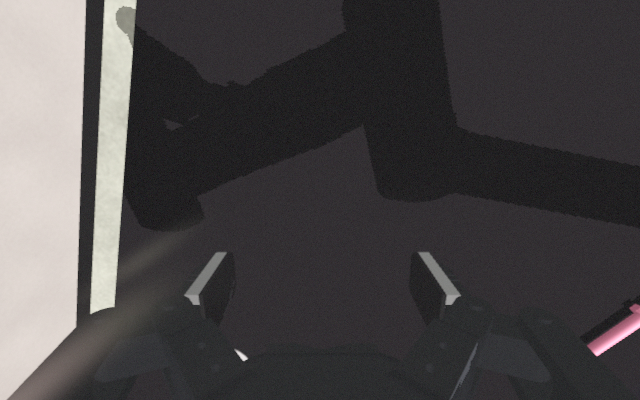

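The picture shows bare table and the fingers at (210,275) and (435,275), because the moves were refused. All keys are probably required, so I'll test that.

Request:
{"api": "send_rows", "payload": {"targets": [{"gripper":-1,"x":0,"y":0,"z":0,"ax":0,"ay":0,"az":5.7},{"gripper":-1,"x":0,"y":0,"z":0,"ax":0,"ay":0,"az":5.7},{"gripper":-1,"x":-3.4,"y":2.38,"z":0.24,"ax":0,"ay":0,"az":0},{"gripper":-1,"x":-3.4,"y":2.38,"z":0.24,"ax":0,"ay":0,"az":0},{"gripper":-1,"x":-3.4,"y":2.38,"z":0.24,"ax":0,"ay":0,"az":0}]}}

```text
clock: 0.87
position: [257.9, -526.1, 223.9]
ee_rot: [-0.029, 1.0, -0.0, 0.0]
contact_force: [0.9, 0.1, 0.9]
gripper_width: 85.1
grasp_force: 0.0
```

Request:
{"api": "send_rows", "payload": {"targets": [{"gripper":-1,"x":-3.4,"y":2.38,"z":0.24,"ax":0,"ay":0,"az":0},{"gripper":-1,"x":-3.4,"y":2.38,"z":0.24,"ax":0,"ay":0,"az":0},{"gripper":-1,"x":-3.4,"y":2.38,"z":0.24,"ax":0,"ay":0,"az":0},{"gripper":-1,"x":-3.4,"y":2.38,"z":0.24,"ax":0,"ay":0,"az":0},{"gripper":-1,"x":-3.4,"y":2.38,"z":0.24,"ax":0,"ay":0,"az":0}]}}

```text
clock: 1.28
position: [421.5, -396.3, 212.4]
ee_rot: [-0.03, 1.0, -0.0, 0.0]
contact_force: [0.4, -0.9, -0.8]
gripper_width: 85.0
grasp_force: 0.0
```

Request:
{"api": "send_rows", "payload": {"targets": [{"gripper":-1,"x":-3.4,"y":2.38,"z":0.24,"ax":0,"ay":0,"az":0},{"gripper":-1,"x":-3.4,"y":2.38,"z":0.24,"ax":0,"ay":0,"az":0},{"gripper":-1,"x":-3.4,"y":2.38,"z":0.24,"ax":0,"ay":0,"az":0},{"gripper":-1,"x":0,"y":0,"z":0,"ax":0,"ay":0,"az":0},{"gripper":-1,"x":0,"y":0,"z":0,"ax":0,"ay":0,"az":0}]}}

```text
clock: 1.7
position: [519.2, -318.7, 204.3]
ee_rot: [-0.032, 0.999, 0.0, -0.0]
contact_force: [-1.1, -0.3, 0.0]
gripper_width: 85.2
grasp_force: 0.0
```

```bash
python3 - <<'E'
from h import *
from bench import arm
s=arm.read_state(); m=arm.camera_model("wrist"); p,d=arm.get_image("wrist")
np.savez("rack.npz",p=p,d=d,**{k:np.array(v) for k,v in m.items()}); cv2.imwrite("pics/rack2.png",p[:,:,::-1])
print(s["clock"],s["position"],s["contact_force"],s["joint_vel"],rel(s,[578,254,190],2.2))
E
```

```text
1.7 [ 519.23429769 -318.71630554  204.33487389] [-1.071131   -0.27106588  0.00117492] [-0.04897082 -0.0198385  -0.0190826   0.00283288 -0.0054184   0.00567362] ('turn', array([ 0.02, -0.04,  1.44]), 'shift cm', array([-8.071, 57.004,  1.433]))
```

View pics/rack2.png

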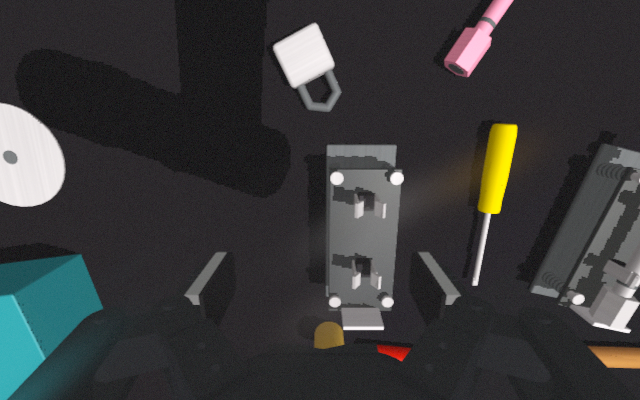

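The rack is fully visible: near clips at (370,205), far clips at (366,272), end stop at (362,318). I'll measure from the depth.

```bash
python3 - <<'E'
from h import *
D=np.load("rack.npz"); W=cloud(D["p"],D["d"],D)
for n,(l,t,w,h),lo in (("near",(345,183,50,40),66),("far",(340,245,55,48),66),("stop",(335,302,55,30),60)):
    S=W[t:t+h,l:l+w]; m=((S[...,2]>lo)&(S[...,2]<100)).astype(np.uint8)
    k,lab,st,_=cv2.connectedComponentsWithStats(m)
    for i in range(1,k):
        P=S[lab==i]
        if len(P)>8: print(n,len(P),"mean",P.mean(0).round(1),"x",np.percentile(P[:,0],[2,98]).round(1),"y",np.percentile(P[:,1],[2,98]).round(1),"z",np.percentile(P[:,2],[2,50,98]).round(1))
S=W[150:310,320:405]; m=(S[...,2]>44)&(S[...,2]<51); r=cv2.minAreaRect(S[m][:,:2].astype(np.float32)); print("plate",r,np.median(S[m][:,2]))
m=(S[...,2]>2)&(S[...,2]<9); r=cv2.minAreaRect(S[m][:,:2].astype(np.float32)); print("base",r,np.median(S[m][:,2]))
m=(S[...,2]>57)&(S[...,2]<66); print("seats?",S[m].round(0)[::8].tolist()[:30])
for v in range(146,166,4):print(W[v,330:396:13].round(0).tolist())
print("table",W[230,430].round(1),W[120,380].round(1))
E
```

```text
near 146 mean [ 531.5 -283.7   81.5] x [525.4 539.1] y [-287.5 -279. ] z [67.3 82.5 86.3]
near 179 mean [ 530.5 -264.1   81.6] x [524.1 538. ] y [-268.2 -259.6] z [70.3 82.3 86.5]
far 133 mean [ 606.6 -279.    81. ] x [600.9 615.2] y [-282.8 -274. ] z [68.5 81.8 86.6]
far 159 mean [ 605.7 -259.3   81. ] x [599.8 614.2] y [-263.4 -255. ] z [70.1 81.5 86.4]
stop 597 mean [ 665.1 -265.5   72. ] x [663.  668.8] y [-286.4 -244.5] z [60.6 72.7 80.4]
plate ((583.7594604492188, -270.14019775390625), (168.36166381835938, 74.15132904052734), 3.5370278358459473) 47.567581182012475
base ((582.62060546875, -270.767578125), (193.9127960205078, 79.39314270019531), 3.009305477142334) 5.494960468323512
seats? [[506.0, -310.0, 57.0], [524.0, -281.0, 60.0], [524.0, -273.0, 59.0], [525.0, -285.0, 61.0], [525.0, -276.0, 61.0], [524.0, -268.0, 60.0], [526.0, -281.0, 61.0], [525.0, -273.0, 63.0], [524.0, -264.0, 64.0], [527.0, -279.0, 61.0], [526.0, -271.0, 62.0], [529.0, -281.0, 58.0], [528.0, -274.0, 61.0], [528.0, -264.0, 59.0], [529.0, -277.0, 62.0], [528.0, -269.0, 62.0], [530.0, -274.0, 61.0], [529.0
[... 321 characters left out ...]
0, -298.0, 4.0], [482.0, -283.0, 5.0], [481.0, -268.0, 5.0], [480.0, -254.0, 5.0], [479.0, -239.0, 6.0]]
[[489.0, -312.0, 5.0], [488.0, -297.0, 6.0], [487.0, -283.0, 6.0], [486.0, -268.0, 5.0], [485.0, -253.0, 5.0], [484.0, -238.0, 6.0]]
[[493.0, -312.0, 4.0], [492.0, -297.0, 4.0], [491.0, -282.0, 5.0], [490.0, -267.0, 5.0], [489.0, -253.0, 6.0], [488.0, -238.0, 5.0]]
[[498.0, -311.0, 5.0], [497.0, -297.0, 6.0], [496.0, -282.0, 7.0], [495.0, -267.0, 6.0], [494.0, -252.0, 6.0], [493.0, -238.0, 7.0]]
[[502.0, -311.0, 7.0], [501.0, -296.0, 5.0], [500.0, -281.0, 6.0], [500.0, -266.0, 5.0], [498.0, -252.0, 6.0], [498.0, -236.0, 6.0]]
table [ 5.805e+02 -1.798e+02  2.000e-01] [ 452.3 -258.    -1.1]
```

Request:
{"api": "send_rows", "payload": {"targets": [{"gripper":-1,"x":-0.34,"y":4.1,"z":0,"ax":0,"ay":0,"az":0},{"gripper":-1,"x":-0.34,"y":4.1,"z":0,"ax":0,"ay":0,"az":0},{"gripper":-1,"x":-0.34,"y":4.1,"z":0,"ax":0,"ay":0,"az":0},{"gripper":-1,"x":-0.34,"y":4.1,"z":0,"ax":0,"ay":0,"az":0},{"gripper":-1,"x":-0.34,"y":4.1,"z":0,"ax":0,"ay":0,"az":0}]}}

```text
clock: 2.17
position: [521.3, -114.6, 205.4]
ee_rot: [-0.028, 1.0, -0.0, 0.0]
contact_force: [0.3, -0.0, -0.2]
gripper_width: 85.5
grasp_force: 0.0
```

Request:
{"api": "send_rows", "payload": {"targets": [{"gripper":-1,"x":-0.34,"y":4.1,"z":0,"ax":0,"ay":0,"az":0},{"gripper":-1,"x":-0.34,"y":4.1,"z":0,"ax":0,"ay":0,"az":0},{"gripper":-1,"x":-0.34,"y":4.1,"z":0,"ax":0,"ay":0,"az":0},{"gripper":-1,"x":-0.34,"y":4.1,"z":0,"ax":0,"ay":0,"az":0},{"gripper":-1,"x":-0.34,"y":4.1,"z":0,"ax":0,"ay":0,"az":0}]}}

```text
clock: 2.58
position: [526.5, 91.2, 205.6]
ee_rot: [-0.029, 1.0, 0.0, 0.0]
contact_force: [1.5, 0.6, 0.7]
gripper_width: 85.3
grasp_force: 0.0
```

Request:
{"api": "send_rows", "payload": {"targets": [{"gripper":-1,"x":-0.34,"y":4.1,"z":0,"ax":0,"ay":0,"az":0},{"gripper":-1,"x":-0.34,"y":4.1,"z":0,"ax":0,"ay":0,"az":0},{"gripper":-1,"x":-0.34,"y":4.1,"z":0,"ax":0,"ay":0,"az":0},{"gripper":-1,"x":-0.34,"y":4.1,"z":0,"ax":0,"ay":0,"az":0},{"gripper":-1,"x":0,"y":0,"z":0,"ax":0,"ay":0,"az":0}]}}

```text
clock: 3.0
position: [531.7, 260.0, 205.0]
ee_rot: [-0.032, 0.999, 0.001, 0.001]
contact_force: [0.0, -1.4, 0.0]
gripper_width: 85.6
grasp_force: 0.0
```

Request:
{"api": "send_rows", "payload": {"targets": [{"gripper":-1,"x":0,"y":0,"z":0,"ax":0,"ay":0,"az":0}]}}

```text
clock: 3.08
position: [530.8, 255.9, 204.7]
ee_rot: [-0.03, 1.0, -0.0, -0.0]
contact_force: [0.7, 0.0, 0.7]
gripper_width: 85.7
grasp_force: 0.0
```

```bash
python3 - <<'E'
from h import *
from bench import arm
s=arm.read_state(); m=arm.camera_model("wrist"); p,d=arm.get_image("wrist")
np.savez("bar.npz",p=p,d=d,**{k:np.array(v) for k,v in m.items()}); cv2.imwrite("pics/bar.png",p[:,:,::-1])
W=cloud(p,d,m); S=W
m=(S[...,2]>4)&(S[...,2]<40)&(abs(S[...,1]-254)<35)&(S[...,0]>450)&(S[...,0]<700); P=S[m]
r=cv2.minAreaRect(P[:,:2].astype(np.float32)); print("rect",len(P),r)
ax=cv2.fitLine(P[(P[:,0]>520)&(P[:,0]<620)&(P[:,2]>16)][:,:2].astype(np.float32),cv2.DIST_L2,0,.01,.01).ravel(); print("shaft line",ax)
for x in range(470,690,8):
    Q=P[(P[:,0]>x)&(P[:,0]<x+8)]
    if len(Q)>3: print(x,len(Q),"y",Q[:,1].min().round(1),Q[:,1].max().round(1),"ztop",np.percentile(Q[:,2],97).round(1))
print(s["clock"],s["position"],s["ee_rot"])
E
```

```text
rect 2684 ((572.53173828125, 252.803955078125), (194.97686767578125, 30.515451431274414), 2.7825074195861816)
shaft line [9.9867666e-01 5.1428936e-02 5.6770685e+02 2.5271956e+02]
470 39 y 242.2 254.2 ztop 20.9
478 92 y 242.5 254.7 ztop 20.7
486 175 y 234.2 264.2 ztop 27.3
494 173 y 234.4 264.5 ztop 27.9
502 106 y 241.4 257.4 ztop 22.0
510 114 y 241.8 257.9 ztop 21.9
518 105 y 242.2 258.4 ztop 21.8
526 98 y 242.6 257.7 ztop 21.9
534 95 y 243.0 258.3 ztop 21.9
542 93 y 243.4 258.8 ztop 21.8
550 94 y 243.7 259.3 ztop 22.0
558 94 y 244.2 259.8 ztop 22.1
566 90 y 244.6 260.3 ztop 22.2
574 91 y 244.9 260.8 ztop 21.6
582 86 y 245.4 261.4 ztop 21.9
590 82 y 247.1 261.8 ztop 21.9
598 80 y 247.5 262.4 ztop 21.4
606 79 y 247.9 262.9 ztop 21.9
614 83 y 247.3 263.3 ztop 22.2
622 71 y 247.5 263.4 ztop 21.8
630 200 y 240.6 270.5 ztop 27.0
638 140 y 240.8 271.1 ztop 27.5
646 138 y 242.5 271.6 ztop 27.6
654 139 y 242.8 272.2 ztop 27.9
662 125 y 243.2 272.8 ztop 27.7
3.0833 [530.82391407 255.94669021 204.72509469] [-3.04811026e-02  9.99535328e-01 -1.09683799e-04 -1.36306538e-04]
```

View pics/bar.png

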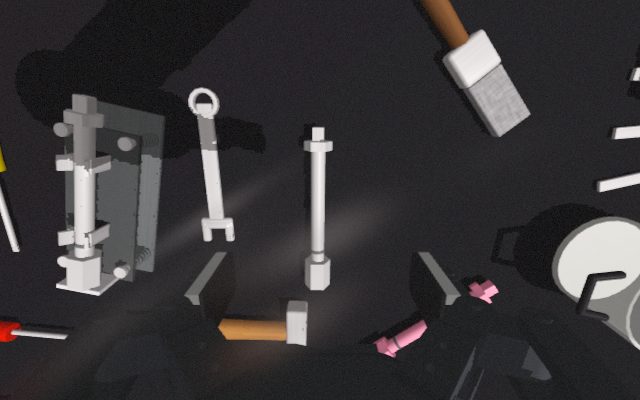

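The steel bar is at (318,210) with its head at (318,270). Its origin is about (575, 253.1), yaw 2.9°. The hammer, wrench and pink bar are clear of the fingers, so I'll descend.

Request:
{"api": "send_rows", "payload": {"targets": [{"gripper":-1,"x":0,"y":0,"z":2,"ax":0,"ay":0,"az":0.6},{"gripper":-1,"x":-2.2,"y":-0.25,"z":3,"ax":0,"ay":0,"az":0},{"gripper":-1,"x":-2.2,"y":-0.26,"z":3,"ax":0,"ay":0,"az":0},{"gripper":-1,"x":0,"y":0,"z":4,"ax":0,"ay":0,"az":0},{"gripper":-1,"x":0,"y":0,"z":2,"ax":0,"ay":0,"az":0}]}}

```text
clock: 3.55
position: [574.0, 248.3, 60.7]
ee_rot: [-0.022, 1.0, -0.001, -0.003]
contact_force: [-0.3, -0.4, -1.9]
gripper_width: 85.6
grasp_force: 0.0
```

Request:
{"api": "send_rows", "payload": {"targets": [{"gripper":-1,"x":0,"y":0,"z":0,"ax":0,"ay":0,"az":0},{"gripper":-1,"x":0,"y":0,"z":0,"ax":0,"ay":0,"az":0}]}}

```text
clock: 3.72
position: [575.2, 250.1, 64.6]
ee_rot: [-0.024, 1.0, -0.001, -0.001]
contact_force: [1.2, 0.5, 1.2]
gripper_width: 85.5
grasp_force: 0.0
```

```bash
python3 - <<'E'
from h import *
from bench import arm
s=arm.read_state(); print(s["clock"],s["position"],rel(s,[575,253.1,4],2.9))
E
```

```text
3.7167 [575.19686038 250.12167209  64.63950431] ('turn', array([-0.1 , -0.08, -0.2 ]), 'shift cm', array([5.000e-03, 2.980e-01, 6.064e+00]))
```

Request:
{"api": "send_rows", "payload": {"targets": [{"gripper":-1,"x":0,"y":0.3,"z":2,"ax":0,"ay":0,"az":0},{"gripper":-1,"x":0,"y":0,"z":2,"ax":0,"ay":0,"az":0},{"gripper":-1,"x":0,"y":0,"z":1.5,"ax":0,"ay":0,"az":0},{"gripper":-1,"x":0,"y":0,"z":0.5,"ax":0,"ay":0,"az":0},{"gripper":-1,"x":0,"y":0,"z":0,"ax":0,"ay":0,"az":0}]}}

```text
clock: 4.13
position: [575.5, 255.1, 6.1]
ee_rot: [-0.024, 1.0, 0.0, 0.001]
contact_force: [0.3, -0.5, 0.3]
gripper_width: 85.7
grasp_force: 0.0
```

Request:
{"api": "send_rows", "payload": {"targets": [{"gripper":1,"x":0,"y":0,"z":0,"ax":0,"ay":0,"az":0},{"gripper":1,"x":0,"y":0,"z":0,"ax":0,"ay":0,"az":0},{"gripper":1,"x":0,"y":0,"z":0,"ax":0,"ay":0,"az":0},{"gripper":1,"x":0,"y":0,"z":0,"ax":0,"ay":0,"az":0},{"gripper":1,"x":0,"y":0,"z":0,"ax":0,"ay":0,"az":0}]}}

```text
clock: 4.55
position: [575.2, 255.7, 5.7]
ee_rot: [-0.025, 1.0, 0.0, 0.001]
contact_force: [0.1, 1.0, -0.1]
gripper_width: 25.5
grasp_force: 0.0
```

Request:
{"api": "send_rows", "payload": {"targets": [{"gripper":1,"x":0,"y":0,"z":0,"ax":0,"ay":0,"az":0},{"gripper":1,"x":0,"y":0,"z":0,"ax":0,"ay":0,"az":0},{"gripper":1,"x":0,"y":0,"z":0,"ax":0,"ay":0,"az":0},{"gripper":1,"x":0,"y":0,"z":0,"ax":0,"ay":0,"az":0},{"gripper":1,"x":0,"y":0,"z":0,"ax":0,"ay":0,"az":0}]}}

```text
clock: 4.97
position: [575.0, 255.1, 5.7]
ee_rot: [-0.025, 1.0, -0.0, 0.0]
contact_force: [-1.7, -2.0, 5.6]
gripper_width: 13.5
grasp_force: 58.6
```

The width of 13.5 mm against a 16 mm shaft, plus the upward force on the tool, suggests the pads hold above the axis. I'll open a little, go lower and close again.

Request:
{"api": "send_rows", "payload": {"targets": [{"gripper":0.2,"x":0,"y":0,"z":0,"ax":0,"ay":0,"az":0},{"gripper":0.2,"x":0,"y":0,"z":0,"ax":0,"ay":0,"az":0},{"gripper":0.2,"x":0,"y":0,"z":0,"ax":0,"ay":0,"az":0},{"gripper":0.2,"x":0,"y":0,"z":0.2,"ax":0,"ay":0,"az":0},{"gripper":0.2,"x":0,"y":0,"z":0.2,"ax":0,"ay":0,"az":0}]}}

```text
clock: 5.38
position: [574.9, 255.6, 0.6]
ee_rot: [-0.025, 1.0, 0.0, 0.0]
contact_force: [0.1, 0.1, 0.0]
gripper_width: 34.1
grasp_force: 0.0
```

Request:
{"api": "send_rows", "payload": {"targets": [{"gripper":0.2,"x":0,"y":0,"z":0,"ax":0,"ay":0,"az":0},{"gripper":0.2,"x":0,"y":0,"z":0,"ax":0,"ay":0,"az":0}]}}

```text
clock: 5.55
position: [574.7, 255.4, 0.5]
ee_rot: [-0.025, 1.0, -0.0, -0.0]
contact_force: [-0.0, 0.6, 0.4]
gripper_width: 34.4
grasp_force: 0.0
```

```bash
python3 - <<'E'
from h import *
from bench import arm
s=arm.read_state(); print(s["clock"],s["position"],s["contact_force"],s["gripper_width"])
p,d=arm.get_image("wrist"); W=cloud(p,d,arm.camera_model("wrist"))
cv2.imwrite("pics/grip.png",cv2.resize(p[120:370,180:480],(720,600))[:,:,::-1])
for x in (505,515,525,535,545,600,610,615,620):
    Q=W[(abs(W[...,0]-x)<4)&(abs(W[...,1]-253)<30)&(W[...,2]>14)&(W[...,2]<35)]
    if len(Q)>3: print(x,len(Q),np.percentile(Q[:,1],[2,98]).round(1),np.percentile(Q[:,2],97).round(1))
E
```

```text
5.55 [5.74706286e+02 2.55355685e+02 4.69900812e-01] [-0.01294727  0.58324522  0.44695176] 34.44630708216397
505 782 [244.4 259.2] 21.9
515 734 [244.8 259.7] 22.0
525 682 [245.1 260. ] 22.0
535 644 [245.4 260.7] 21.8
545 585 [246.2 260.9] 21.8
600 422 [248.6 263.6] 21.8
610 398 [248.9 263.9] 21.8
615 258 [249.1 264.1] 21.7
620 28 [249.1 264.7] 19.9
```

View pics/grip.png

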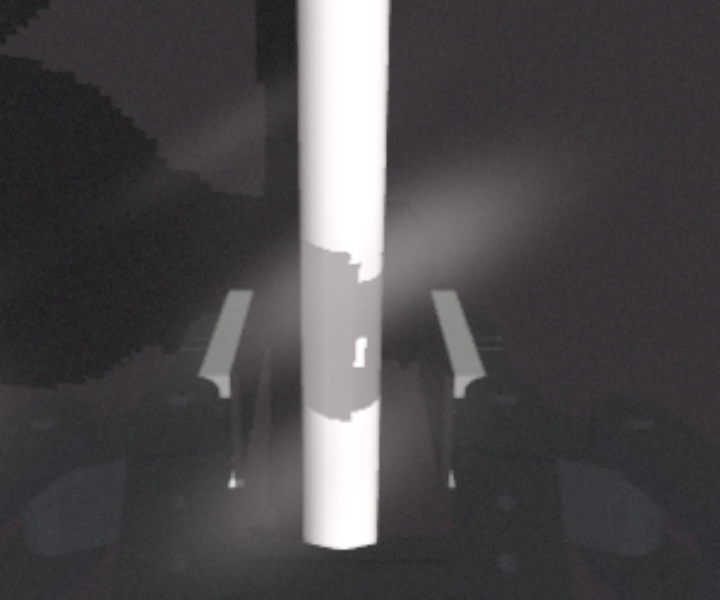

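The shaft lies centred between the open fingers at image centre (340,300), still level. I'll close here.

Request:
{"api": "send_rows", "payload": {"targets": [{"gripper":1,"x":0,"y":0,"z":0,"ax":0,"ay":0,"az":0},{"gripper":1,"x":0,"y":0,"z":0,"ax":0,"ay":0,"az":0},{"gripper":1,"x":0,"y":0,"z":0,"ax":0,"ay":0,"az":0},{"gripper":1,"x":0,"y":0,"z":0,"ax":0,"ay":0,"az":0},{"gripper":1,"x":0,"y":0,"z":0,"ax":0,"ay":0,"az":0}]}}

```text
clock: 6.02
position: [575.0, 255.3, 1.2]
ee_rot: [-0.025, 1.0, -0.0, 0.0]
contact_force: [0.3, -0.7, 2.2]
gripper_width: 14.2
grasp_force: 58.5
```

Request:
{"api": "send_rows", "payload": {"targets": [{"gripper":1,"x":0,"y":0,"z":0,"ax":0,"ay":0,"az":0},{"gripper":1,"x":0,"y":0,"z":0,"ax":0,"ay":0,"az":0}]}}

```text
clock: 6.18
position: [575.0, 255.4, 1.2]
ee_rot: [-0.025, 1.0, -0.0, 0.0]
contact_force: [-0.2, -1.5, 2.7]
gripper_width: 13.7
grasp_force: 58.5
```

Request:
{"api": "send_rows", "payload": {"targets": [{"gripper":1,"x":0,"y":0,"z":-0.5,"ax":0,"ay":0,"az":0},{"gripper":1,"x":0,"y":0,"z":-1.5,"ax":0,"ay":0,"az":0},{"gripper":1,"x":0,"y":0,"z":-3,"ax":0,"ay":0,"az":0},{"gripper":1,"x":0,"y":0,"z":-4,"ax":0,"ay":0,"az":0},{"gripper":1,"x":0,"y":0,"z":-4,"ax":0,"ay":0,"az":0}]}}

```text
clock: 6.6
position: [573.3, 254.7, 130.1]
ee_rot: [-0.024, 1.0, -0.001, -0.002]
contact_force: [0.3, 1.2, -4.2]
gripper_width: 14.1
grasp_force: 58.6
```

Request:
{"api": "send_rows", "payload": {"targets": [{"gripper":1,"x":0,"y":0,"z":-3,"ax":0,"ay":0,"az":0},{"gripper":1,"x":0,"y":0,"z":-1.5,"ax":0,"ay":0,"az":0},{"gripper":1,"x":0,"y":0,"z":0,"ax":0,"ay":0,"az":0},{"gripper":1,"x":0,"y":0,"z":0,"ax":0,"ay":0,"az":0}]}}

```text
clock: 6.93
position: [574.1, 255.4, 175.3]
ee_rot: [-0.024, 1.0, 0.0, -0.001]
contact_force: [-0.9, 0.2, -5.6]
gripper_width: 13.7
grasp_force: 58.7
```

```bash
cat > hand.py <<'E'
from h import *
from bench import arm
s=arm.read_state(); m=arm.camera_model("wrist"); p,d=arm.get_image("wrist"); W=cloud(p,d,m)
np.savez("hand.npz",p=p,d=d,**{k:np.array(v) for k,v in m.items()})
Rt=R.from_quat(s["ee_rot"]).as_matrix(); L=(W-s["position"])@Rt   # tool frame
print(s["clock"],s["position"],s["contact_force"],s["gripper_width"])
for x in list(range(110,10,-6))+list(range(-20,-110,-6)):
    Q=L[(abs(L[...,0]-x)<3)&(abs(L[...,1])<22)&(L[...,2]<5)&(L[...,2]>-45)]
    if len(Q)>5: print(x,len(Q),"y",np.percentile(Q[:,1],[2,98]).round(1),"ztop",np.percentile(Q[:,2],3).round(1))
Q=L[(abs(L[...,1])<16)&(L[...,2]<5)&(L[...,2]>-45)&(L[...,0]>70)]; print("stub end x",np.percentile(Q[:,0],[98,99.5]))
Q=L[(abs(abs(L[...,1])-12)<2)&(L[...,2]<5)&(L[...,2]>-45)&(L[...,0]>50)]; print("flange x",np.percentile(Q[:,0],[2,98]))
E
python3 hand.py
```

```text
6.9333 [574.06103342 255.41721171 175.3198857 ] [-0.88958787  0.24493506 -5.60882839] 13.723067980214832
98 501 y [-6.1  6.1] ztop -20.3
92 592 y [-6.2  6.2] ztop -20.4
86 777 y [-14.5  13.9] ztop -26.9
80 1269 y [-14.7  14.8] ztop -27.1
74 838 y [-14.   13.5] ztop -26.7
68 570 y [-7.5  7.5] ztop -21.1
62 551 y [-7.7  7.4] ztop -21.0
56 531 y [-7.8  7.5] ztop -21.0
50 522 y [-7.9  7.5] ztop -20.9
44 485 y [-7.6  7.3] ztop -20.9
38 461 y [-7.6  7.4] ztop -20.8
32 452 y [-7.7  7.6] ztop -20.6
26 429 y [-7.8  7.2] ztop -20.6
20 419 y [-7.9  7.3] ztop -20.7
14 923 y [-19.6  19. ] ztop -44.8
-20 309 y [-7.5  7. ] ztop -20.2
-26 316 y [-8.2  7. ] ztop -20.0
-32 292 y [-8.3  7.2] ztop -20.1
-38 283 y [-7.8  7.3] ztop -19.9
-44 91 y [-8.5  7.4] ztop -19.3
stub end x [99.19100249 99.97254083]
flange x [75.20649134 84.88796551]
```

The bar is held centred: origin at tool (0, -0.1, -12.5), head drooping about 0.6°. Next I'll carry it over the empty rack.

Request:
{"api": "send_rows", "payload": {"targets": [{"gripper":1,"x":0,"y":-1.5,"z":0,"ax":0,"ay":0,"az":-0.7},{"gripper":1,"x":0.3,"y":-3,"z":0,"ax":0,"ay":0,"az":0},{"gripper":1,"x":0.3,"y":-3.6,"z":0,"ax":0,"ay":0,"az":0},{"gripper":1,"x":0.3,"y":-3.6,"z":0,"ax":0,"ay":0,"az":0},{"gripper":1,"x":0.3,"y":-3.6,"z":0,"ax":0,"ay":0,"az":0}]}}

```text
clock: 7.4
position: [570.1, 100.3, 172.5]
ee_rot: [-0.031, 1.0, -0.001, -0.003]
contact_force: [0.4, -0.2, -3.6]
gripper_width: 13.7
grasp_force: 58.8
```

Request:
{"api": "send_rows", "payload": {"targets": [{"gripper":1,"x":0.3,"y":-3.6,"z":0,"ax":0,"ay":0,"az":0},{"gripper":1,"x":0.3,"y":-3.6,"z":0,"ax":0,"ay":0,"az":0},{"gripper":1,"x":0.3,"y":-3.6,"z":0,"ax":0,"ay":0,"az":0},{"gripper":1,"x":0.3,"y":-3.6,"z":0,"ax":0,"ay":0,"az":0},{"gripper":1,"x":0.3,"y":-3.6,"z":0,"ax":0,"ay":0,"az":0}]}}

```text
clock: 7.82
position: [566.2, -80.2, 172.8]
ee_rot: [-0.031, 1.0, 0.0, -0.003]
contact_force: [0.7, 0.3, -3.8]
gripper_width: 13.9
grasp_force: 58.8
```

Request:
{"api": "send_rows", "payload": {"targets": [{"gripper":1,"x":0.3,"y":-3.6,"z":0,"ax":0,"ay":0,"az":0},{"gripper":1,"x":0.3,"y":-3.6,"z":0,"ax":0,"ay":0,"az":0},{"gripper":1,"x":0.3,"y":-3.6,"z":0,"ax":0,"ay":0,"az":0},{"gripper":1,"x":0.2,"y":-3.6,"z":0,"ax":0,"ay":0,"az":0},{"gripper":1,"x":0,"y":-2,"z":0,"ax":0,"ay":0,"az":0}]}}

```text
clock: 8.23
position: [565.1, -245.9, 172.3]
ee_rot: [-0.029, 1.0, 0.001, -0.003]
contact_force: [1.5, 0.3, -2.8]
gripper_width: 14.0
grasp_force: 58.9
```

Request:
{"api": "send_rows", "payload": {"targets": [{"gripper":1,"x":0,"y":0,"z":0,"ax":0,"ay":0,"az":0},{"gripper":1,"x":0,"y":0,"z":0,"ax":0,"ay":0,"az":0},{"gripper":1,"x":0,"y":0,"z":0,"ax":0,"ay":0,"az":0}]}}

```text
clock: 8.48
position: [566.2, -242.4, 173.4]
ee_rot: [-0.031, 1.0, 0.001, -0.002]
contact_force: [-0.1, 0.1, -3.2]
gripper_width: 13.9
grasp_force: 59.0
```

```bash
python3 - <<'E'
from h import *
from bench import arm
s=arm.read_state(); print(s["clock"],s["position"],s["contact_force"],s["gripper_width"],rel(s,[565.6,-271.65,110],3.55))
E
```

```text
8.4833 [ 566.16090732 -242.39297016  173.42931037] [-0.12989049  0.12381328 -3.24246921] 13.93232512288272 ('turn', array([ 0.1 , -0.25, -0.05]), 'shift cm', array([ 0.237, -2.917,  6.343]))
```

Request:
{"api": "send_rows", "payload": {"targets": [{"gripper":1,"x":0.24,"y":-1.5,"z":0,"ax":0,"ay":-0.8,"az":0},{"gripper":1,"x":0,"y":-1.4,"z":1,"ax":0,"ay":0,"az":0},{"gripper":1,"x":0,"y":0,"z":2.5,"ax":0,"ay":0,"az":0},{"gripper":1,"x":0,"y":0,"z":2,"ax":0,"ay":0,"az":0},{"gripper":1,"x":0,"y":0,"z":0.8,"ax":0,"ay":0,"az":0}]}}

```text
clock: 8.9
position: [565.2, -270.8, 108.3]
ee_rot: [-0.031, 1.0, 0.002, 0.003]
contact_force: [-1.2, 0.9, -4.0]
gripper_width: 13.9
grasp_force: 59.1
```

Request:
{"api": "send_rows", "payload": {"targets": [{"gripper":1,"x":0,"y":0,"z":0,"ax":0,"ay":0,"az":0},{"gripper":1,"x":0,"y":0,"z":0,"ax":0,"ay":0,"az":0},{"gripper":1,"x":0,"y":0,"z":0,"ax":0,"ay":0,"az":0},{"gripper":1,"x":0,"y":0,"z":0,"ax":0,"ay":0,"az":0}]}}

```text
clock: 9.23
position: [568.8, -272.1, 114.5]
ee_rot: [-0.031, 0.999, -0.0, 0.008]
contact_force: [-0.1, 0.1, -3.2]
gripper_width: 14.0
grasp_force: 59.1
```

```bash
python3 hand.py | head -14; python3 - <<'E'
from h import *
from bench import arm
s=arm.read_state(); D=np.load("hand.npz"); W=cloud(D["p"],D["d"],D); print(rel(s,[565.6,-271.65,110],3.55))
m=(W[...,2]>67)&(W[...,2]<92)&(abs(W[...,0]-575)<65)&(abs(W[...,1]+271)<30)
k,lab,st,_=cv2.connectedComponentsWithStats(m.astype(np.uint8))
for i in range(1,k):
    P=W[lab==i]
    if len(P)>10: print(len(P),st[i,:4],"x",np.percentile(P[:,0],[2,98]).round(1),"y",np.percentile(P[:,1],[2,98]).round(1),"z",np.percentile(P[:,2],[2,98]).round(1))
m=(W[...,2]>107)&(W[...,2]<134)&(abs(W[...,1]+271)<25)
for x in (470,500,515,530,545,600):
    Q=W[m&(abs(W[...,0]-x)<4)]
    if len(Q)>5: print(x,np.percentile(Q[:,1],[2,98]).round(1),np.percentile(Q[:,2],97).round(1))
cv2.imwrite("pics/hover.png",D["p"][:,:,::-1])
E
```

```text
9.2333 [ 568.76229404 -272.08612164  114.50156963] [-0.13917272  0.10484245 -3.2478633 ] 13.995548669793385
98 510 y [-6.2  6.1] ztop -20.2
92 596 y [-6.3  6.2] ztop -20.1
86 762 y [-14.1  14.1] ztop -26.8
80 1274 y [-14.7  14.8] ztop -27.0
74 842 y [-14.   13.9] ztop -26.7
68 566 y [-7.6  7.7] ztop -21.0
62 556 y [-7.7  7.4] ztop -20.9
56 537 y [-7.9  7.4] ztop -21.2
50 512 y [-7.8  7.6] ztop -20.9
44 480 y [-7.5  7.3] ztop -20.8
38 468 y [-7.7  7.4] ztop -20.8
32 451 y [-7.7  7.5] ztop -20.8
26 428 y [-7.9  7.6] ztop -20.6
('turn', array([-0.05,  0.95,  0.01]), 'shift cm', array([0.293, 0.062, 0.442]))
183 [341 158   8  29] x [524.1 537.8] y [-263.7 -259.4] z [76.3 86.6]
126 [300 162   6  25] x [525.6 539.2] y [-288.1 -284.7] z [83.3 86.8]
470 [-284.3 -272.1] 133.0
500 [-283.9 -268.8] 133.9
515 [-283.3 -268. ] 133.9
530 [-282.2 -267.2] 133.9
545 [-281.5 -266.2] 133.9
600 [-278. -263.] 133.9
```

View pics/hover.png

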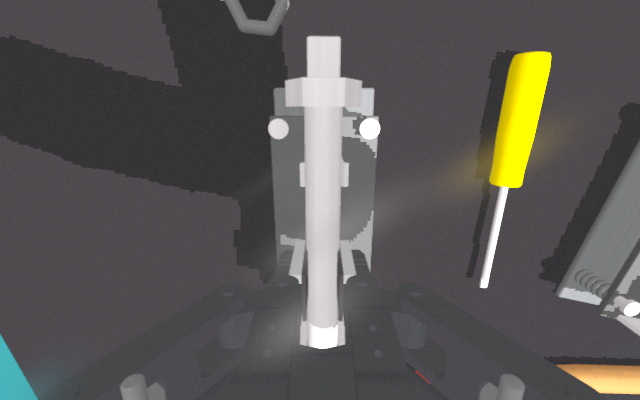

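The hover picture shows the bar (320,200) over the slot and level, with clips on both sides at (304,173) and (345,173). I'll shift 3 mm back and 0.8 mm sideways, then descend to just above the mouth.

Request:
{"api": "send_rows", "payload": {"targets": [{"gripper":1,"x":0.38,"y":0.08,"z":0.5,"ax":0,"ay":0,"az":0},{"gripper":1,"x":0,"y":0,"z":1,"ax":0,"ay":0,"az":0},{"gripper":1,"x":0,"y":0,"z":1,"ax":0,"ay":0,"az":0},{"gripper":1,"x":0,"y":0,"z":0.7,"ax":0,"ay":0,"az":0},{"gripper":1,"x":0,"y":0,"z":0.2,"ax":0,"ay":0,"az":0}]}}

```text
clock: 9.7
position: [562.8, -271.0, 76.3]
ee_rot: [-0.031, 1.0, 0.001, 0.005]
contact_force: [0.2, -0.3, -4.3]
gripper_width: 13.8
grasp_force: 59.1
```

Request:
{"api": "send_rows", "payload": {"targets": [{"gripper":1,"x":0,"y":0,"z":0,"ax":0,"ay":0,"az":0},{"gripper":1,"x":0,"y":0,"z":0,"ax":0,"ay":0,"az":0},{"gripper":1,"x":0,"y":0,"z":0,"ax":0,"ay":0,"az":0}]}}

```text
clock: 9.95
position: [564.7, -271.6, 79.2]
ee_rot: [-0.031, 0.999, 0.0, 0.007]
contact_force: [-0.5, -0.9, -3.5]
gripper_width: 13.7
grasp_force: 59.1
```

```bash
python3 hand.py | sed -n 1p; python3 - <<'E'
from h import *
from bench import arm
s=arm.read_state(); D=np.load("hand.npz"); W=cloud(D["p"],D["d"],D); print(rel(s,[565.6,-271.6,70],3.55))
for a,b,lo,hi in (("clip",531,70,89.5),):
    m=(W[...,2]>lo)&(W[...,2]<hi)&(abs(W[...,0]-531)<9)&(abs(W[...,1]+273)<18)
    k,lab,st,_=cv2.connectedComponentsWithStats(m.astype(np.uint8))
    for i in range(1,k):
        P=W[lab==i]
        if len(P)>10: print(len(P),"x",np.percentile(P[:,0],[2,98]).round(1),"y",np.percentile(P[:,1],[2,98]).round(1),"z",np.percentile(P[:,2],[2,98]).round(1))
m=(W[...,2]>90.5)&(W[...,2]<110)&(abs(W[...,1]+271)<25)
for x in (505,515,531,545,590,600):
    Q=W[m&(abs(W[...,0]-x)<4)]
    if len(Q)>5: print(x,np.percentile(Q[:,1],[2,98]).round(1),np.percentile(Q[:,2],97).round(1))
E
```

```text
9.95 [ 564.70138819 -271.56193254   79.17546156] [-0.4513854  -0.86728985 -3.48647898] 13.685949372964153
('turn', array([-0.02,  0.86, -0.01]), 'shift cm', array([-0.087, -0.009,  0.934]))
389 x [525.4 539.2] y [-288.1 -282.3] z [74.6 86.7]
376 x [524.  537.8] y [-265.3 -259.6] z [74.7 86.7]
505 [-283. -268.] 99.3
515 [-282.2 -267.1] 99.3
531 [-281.3 -266.4] 99.4
545 [-280.7 -265.6] 99.5
590 [-278.1 -263.1] 99.8
600 [-277.1 -262.3] 99.7
```

The bar is centred between the clips (both at y = -273.85). Now I'll press down slowly.

Request:
{"api": "send_rows", "payload": {"targets": [{"gripper":1,"x":0,"y":0,"z":0.3,"ax":0,"ay":0,"az":0},{"gripper":1,"x":0,"y":0,"z":0.3,"ax":0,"ay":0,"az":0},{"gripper":1,"x":0,"y":0,"z":0.2,"ax":0,"ay":0,"az":0},{"gripper":1,"x":0,"y":0,"z":0,"ax":0,"ay":0,"az":0}]}}

```text
clock: 10.33
position: [564.4, -271.5, 70.7]
ee_rot: [-0.031, 0.999, 0.0, 0.007]
contact_force: [0.5, -1.1, -1.0]
gripper_width: 14.1
grasp_force: 59.3
```

Request:
{"api": "send_rows", "payload": {"targets": [{"gripper":1,"x":0,"y":0,"z":0.15,"ax":0,"ay":0,"az":0},{"gripper":1,"x":0,"y":0,"z":0.15,"ax":0,"ay":0,"az":0},{"gripper":1,"x":0,"y":0,"z":0.1,"ax":0,"ay":0,"az":0},{"gripper":1,"x":0,"y":0,"z":0,"ax":0,"ay":0,"az":0}]}}

```text
clock: 10.67
position: [564.5, -271.5, 67.2]
ee_rot: [-0.031, 0.999, 0.0, 0.007]
contact_force: [-1.1, 1.3, 1.9]
gripper_width: 13.8
grasp_force: 59.6
```

Request:
{"api": "send_rows", "payload": {"targets": [{"gripper":1,"x":0,"y":0,"z":0.15,"ax":0,"ay":0,"az":0},{"gripper":1,"x":0,"y":0,"z":0.15,"ax":0,"ay":0,"az":0},{"gripper":1,"x":0,"y":0,"z":0.1,"ax":0,"ay":0,"az":0},{"gripper":1,"x":0,"y":0,"z":0,"ax":0,"ay":0,"az":0}]}}

```text
clock: 11.0
position: [564.7, -271.5, 63.3]
ee_rot: [-0.031, 0.999, 0.0, 0.007]
contact_force: [-3.2, 0.4, 4.6]
gripper_width: 13.8
grasp_force: 59.9
```

Request:
{"api": "send_rows", "payload": {"targets": [{"gripper":1,"x":0,"y":0,"z":0.15,"ax":0,"ay":0,"az":0},{"gripper":1,"x":0,"y":0,"z":0.15,"ax":0,"ay":0,"az":0},{"gripper":1,"x":0,"y":0,"z":0.1,"ax":0,"ay":0,"az":0},{"gripper":1,"x":0,"y":0,"z":0,"ax":0,"ay":0,"az":0}]}}

```text
clock: 11.33
position: [564.9, -271.6, 59.8]
ee_rot: [-0.031, 0.999, -0.0, 0.007]
contact_force: [-2.3, 2.2, 7.2]
gripper_width: 13.8
grasp_force: 60.3
```

Request:
{"api": "send_rows", "payload": {"targets": [{"gripper":1,"x":0,"y":0,"z":0.1,"ax":0,"ay":0,"az":0},{"gripper":1,"x":0,"y":0,"z":0.1,"ax":0,"ay":0,"az":0},{"gripper":1,"x":0,"y":0,"z":0.1,"ax":0,"ay":0,"az":0},{"gripper":1,"x":0,"y":0,"z":0,"ax":0,"ay":0,"az":0}]}}

```text
clock: 11.67
position: [565.2, -271.6, 57.4]
ee_rot: [-0.031, 0.999, -0.0, 0.008]
contact_force: [-2.7, 1.9, 10.9]
gripper_width: 13.9
grasp_force: 60.5
```

Request:
{"api": "send_rows", "payload": {"targets": [{"gripper":1,"x":0,"y":0,"z":0.1,"ax":0,"ay":0,"az":0},{"gripper":1,"x":0,"y":0,"z":0.1,"ax":0,"ay":0,"az":0},{"gripper":1,"x":0,"y":0,"z":0,"ax":0,"ay":0,"az":0}]}}

```text
clock: 11.92
position: [565.3, -271.7, 55.7]
ee_rot: [-0.031, 0.999, -0.0, 0.008]
contact_force: [-2.7, 2.7, 9.6]
gripper_width: 13.9
grasp_force: 60.6
```

Request:
{"api": "send_rows", "payload": {"targets": [{"gripper":1,"x":0,"y":0,"z":0.1,"ax":0,"ay":0,"az":0},{"gripper":1,"x":0,"y":0,"z":0.1,"ax":0,"ay":0,"az":0},{"gripper":1,"x":0,"y":0,"z":0,"ax":0,"ay":0,"az":0}]}}

```text
clock: 12.17
position: [565.5, -271.7, 54.1]
ee_rot: [-0.031, 0.999, -0.0, 0.008]
contact_force: [-4.1, 1.4, 11.1]
gripper_width: 13.8
grasp_force: 60.8
```

Request:
{"api": "send_rows", "payload": {"targets": [{"gripper":1,"x":0,"y":0,"z":0.1,"ax":0,"ay":0,"az":0},{"gripper":1,"x":0,"y":0,"z":0.1,"ax":0,"ay":0,"az":0},{"gripper":1,"x":0,"y":0,"z":0,"ax":0,"ay":0,"az":0}]}}

```text
clock: 12.42
position: [565.8, -271.8, 52.5]
ee_rot: [-0.031, 0.999, -0.001, 0.008]
contact_force: [-3.4, 2.8, 13.8]
gripper_width: 13.7
grasp_force: 60.9
```

Request:
{"api": "send_rows", "payload": {"targets": [{"gripper":1,"x":0,"y":0,"z":0.1,"ax":0,"ay":0,"az":0},{"gripper":1,"x":0,"y":0,"z":0.1,"ax":0,"ay":0,"az":0},{"gripper":1,"x":0,"y":0,"z":0,"ax":0,"ay":0,"az":0}]}}

```text
clock: 12.67
position: [566.1, -271.8, 50.8]
ee_rot: [-0.031, 0.999, -0.001, 0.009]
contact_force: [-4.0, 2.3, 15.0]
gripper_width: 14.0
grasp_force: 61.1
```

Request:
{"api": "send_rows", "payload": {"targets": [{"gripper":1,"x":0,"y":0,"z":0.1,"ax":0,"ay":0,"az":0},{"gripper":1,"x":0,"y":0,"z":0.1,"ax":0,"ay":0,"az":0},{"gripper":1,"x":0,"y":0,"z":0,"ax":0,"ay":0,"az":0}]}}

```text
clock: 12.92
position: [566.6, -271.8, 49.2]
ee_rot: [-0.031, 0.999, -0.001, 0.009]
contact_force: [-4.1, 3.8, 14.1]
gripper_width: 13.8
grasp_force: 61.1
```

Request:
{"api": "send_rows", "payload": {"targets": [{"gripper":1,"x":0,"y":0,"z":0.1,"ax":0,"ay":0,"az":0},{"gripper":1,"x":0,"y":0,"z":0.1,"ax":0,"ay":0,"az":0},{"gripper":1,"x":0,"y":0,"z":0,"ax":0,"ay":0,"az":0}]}}

```text
clock: 13.17
position: [567.9, -271.8, 46.7]
ee_rot: [-0.031, 0.999, -0.001, 0.011]
contact_force: [2.0, 1.3, 8.0]
gripper_width: 14.2
grasp_force: 60.4
```

The force fell from 18 N to 11 N, so at least one pair has snapped. I'll check the levels of the bar, plate and clips.

```bash
cat > lvl.py <<'E'
from h import *
from bench import arm
s=arm.read_state(); m=arm.camera_model("wrist"); p,d=arm.get_image("wrist"); W=cloud(p,d,m); np.savez("l.npz",p=p,d=d)
print(s["clock"],s["position"],s["contact_force"])
o=np.array([569.6,-271.4,0]); c,n=np.cos(np.radians(3.55)),np.sin(np.radians(3.55))
B=(W-o)@np.array([[c,-n,0],[n,c,0],[0,0,1]])  # rack frame
for x in (-70,-62,-55,-38,-25,-18,22,27,38,50,62,80):
    Q=B[(abs(B[...,0]-x)<3)&(abs(B[...,1])<5)&(B[...,2]>55)&(B[...,2]<92)]
    if len(Q)>5: print("bar top",x,len(Q),np.median(Q[abs(Q[:,1])<2.5][:,2]).round(1),"y",np.percentile(Q[:,1],[1,99]).round(1))
for x in (-60,-20,20,60):
  for y in (-24,24):
    Q=B[(abs(B[...,0]-x)<8)&(abs(B[...,1]-y)<6)&(B[...,2]>15)&(B[...,2]<52)]
    if len(Q)>5: print("plate",x,y,len(Q),np.median(Q[:,2]).round(1))
for x in (-38,38):
  for sg in (-1,1):
    Q=B[(abs(B[...,0]-x)<9)&(sg*B[...,1]>7)&(sg*B[...,1]<20)&(B[...,2]>60)&(B[...,2]<90)]
    if len(Q)>5: print("clip",x,sg,len(Q),"y",np.percentile(Q[:,1],[2,98]).round(1),"zmax",np.percentile(Q[:,2],97).round(1))
Q=B[(B[...,0]>60)&(B[...,0]<105)&(abs(B[...,1])<14)&(B[...,2]>50)]
if len(Q): print("head region",len(Q),np.percentile(Q,[2,50,98],axis=0).round(1).tolist())
Q=B[(B[...,0]<-60)&(B[...,0]>-110)&(abs(B[...,1])<5)&(B[...,2]>50)&(B[...,2]<95)]; print("stub end x",np.percentile(Q[:,0],[.5,2]).round(1))
Q=B[(B[...,0]<-60)&(B[...,0]>-110)&(abs(abs(B[...,1])-11.5)<2)&(B[...,2]>55)&(B[...,2]<95)]; print("flange x",np.percentile(Q[:,0],[2,98]).round(1))
E
python3 lvl.py
```

```text
13.1667 [ 567.93358337 -271.84915853   46.74210831] [1.96796295 1.27748614 8.00776427]
bar top -70 396 66.5 y [-4.9  4.7]
bar top -62 366 66.4 y [-5.   4.8]
bar top -55 347 66.4 y [-4.6  4.9]
bar top -38 308 66.6 y [-4.8  4.8]
bar top -25 289 66.4 y [-4.9  5. ]
bar top -18 268 66.4 y [-4.9  4.6]
bar top 22 199 66.4 y [-4.8  4.6]
bar top 27 197 66.5 y [-4.8  4.7]
bar top 38 167 66.4 y [-4.9  4.8]
plate -60 -24 631 37.2
plate -60 24 636 37.2
plate -20 -24 565 36.8
plate -20 24 574 36.8
plate 20 -24 28 36.8
plate 20 24 48 36.7
clip -38 -1 719 y [-14.3  -7.2] zmax 75.4
clip -38 1 670 y [ 7.1 13.9] zmax 75.7
clip 38 -1 174 y [-11.5  -7.2] zmax 72.4
clip 38 1 115 y [ 7.1 10.4] zmax 72.3
stub end x [-102.2 -101.5]
flange x [-87.1 -77.4]
```

Both pairs have snapped: bar axis 58.5, seat about 59, level, and about 2 mm short of the stop. I'll ease off the pressure, then slide it gently to the stop.

Request:
{"api": "send_rows", "payload": {"targets": [{"gripper":1,"x":0,"y":0,"z":-0.2,"ax":0,"ay":0,"az":0},{"gripper":1,"x":0,"y":0,"z":-0.2,"ax":0,"ay":0,"az":0},{"gripper":1,"x":0,"y":0,"z":-0.2,"ax":0,"ay":0,"az":0},{"gripper":1,"x":0,"y":0,"z":-0.2,"ax":0,"ay":0,"az":0},{"gripper":1,"x":0,"y":0,"z":0,"ax":0,"ay":0,"az":0}]}}

```text
clock: 13.63
position: [566.9, -271.5, 52.9]
ee_rot: [-0.031, 0.999, -0.0, 0.009]
contact_force: [3.0, 1.6, 0.9]
gripper_width: 13.7
grasp_force: 59.8
```

Request:
{"api": "send_rows", "payload": {"targets": [{"gripper":1,"x":-0.1,"y":0,"z":0,"ax":0,"ay":0,"az":0},{"gripper":1,"x":0,"y":0,"z":0,"ax":0,"ay":0,"az":0},{"gripper":1,"x":0,"y":0,"z":0,"ax":0,"ay":0,"az":0}]}}

```text
clock: 13.88
position: [565.8, -271.5, 51.7]
ee_rot: [-0.031, 0.999, 0.0, 0.007]
contact_force: [2.2, 1.6, 3.2]
gripper_width: 14.0
grasp_force: 59.9
```

Request:
{"api": "send_rows", "payload": {"targets": [{"gripper":1,"x":-0.1,"y":0,"z":0,"ax":0,"ay":0,"az":0},{"gripper":1,"x":0,"y":0,"z":0,"ax":0,"ay":0,"az":0},{"gripper":1,"x":0,"y":0,"z":0,"ax":0,"ay":0,"az":0}]}}

```text
clock: 14.13
position: [565.8, -271.4, 51.6]
ee_rot: [-0.031, 1.0, 0.0, 0.006]
contact_force: [1.4, -0.4, 2.7]
gripper_width: 13.8
grasp_force: 59.9
```

Request:
{"api": "send_rows", "payload": {"targets": [{"gripper":1,"x":-0.1,"y":0,"z":0,"ax":0,"ay":0,"az":0},{"gripper":1,"x":-0.1,"y":0,"z":0,"ax":0,"ay":0,"az":0},{"gripper":1,"x":0,"y":0,"z":0,"ax":0,"ay":0,"az":0}]}}

```text
clock: 14.38
position: [566.6, -271.1, 51.2]
ee_rot: [-0.03, 1.0, 0.001, 0.005]
contact_force: [-4.0, -1.6, 2.3]
gripper_width: 13.7
grasp_force: 60.0
```

Request:
{"api": "send_rows", "payload": {"targets": [{"gripper":1,"x":-0.1,"y":0,"z":0,"ax":0,"ay":0,"az":0},{"gripper":1,"x":-0.1,"y":0,"z":0,"ax":0,"ay":0,"az":0},{"gripper":1,"x":0,"y":0,"z":0,"ax":0,"ay":0,"az":0}]}}

```text
clock: 14.63
position: [570.2, -271.0, 51.7]
ee_rot: [-0.031, 1.0, 0.0, 0.006]
contact_force: [-2.8, -0.2, 2.8]
gripper_width: 13.7
grasp_force: 59.9
```

```bash
python3 lvl.py | grep -v clip
```

```text
14.6333 [ 570.21189545 -270.99469106   51.69673308] [-2.84101315 -0.24992051  2.83109989]
bar top -70 404 71.5 y [-5.  5.]
bar top -62 370 71.5 y [-4.6  4.7]
bar top -55 350 71.4 y [-4.7  4.8]
bar top -38 312 71.4 y [-4.9  5. ]
bar top -25 277 71.4 y [-4.6  4.7]
bar top -18 268 71.4 y [-4.7  4.8]
bar top 22 199 71.3 y [-4.6  4.7]
bar top 27 202 71.3 y [-4.7  4.8]
bar top 38 187 71.4 y [-4.8  4.9]
plate -60 -24 607 41.7
plate -60 24 591 41.7
plate -20 -24 594 41.7
plate -20 24 589 41.7
plate 20 -24 64 41.8
plate 20 24 56 41.8
stub end x [-99.5 -98.9]
flange x [-84.7 -75.2]
```

Request:
{"api": "send_rows", "payload": {"targets": [{"gripper":1,"x":-0.1,"y":0,"z":0,"ax":0,"ay":0,"az":0},{"gripper":1,"x":0,"y":0,"z":0,"ax":0,"ay":0,"az":0},{"gripper":1,"x":0,"y":0,"z":0,"ax":0,"ay":0,"az":0}]}}

```text
clock: 14.93
position: [570.2, -270.9, 51.5]
ee_rot: [-0.031, 1.0, 0.001, 0.005]
contact_force: [-5.4, -2.4, 3.7]
gripper_width: 13.8
grasp_force: 59.9
```

Request:
{"api": "send_rows", "payload": {"targets": [{"gripper":1,"x":-0.1,"y":0,"z":0,"ax":0,"ay":0,"az":0},{"gripper":1,"x":0,"y":0,"z":0,"ax":0,"ay":0,"az":0},{"gripper":1,"x":0,"y":0,"z":0,"ax":0,"ay":0,"az":0}]}}

```text
clock: 15.18
position: [570.2, -270.9, 51.2]
ee_rot: [-0.03, 1.0, 0.001, 0.004]
contact_force: [-7.2, -3.0, 4.2]
gripper_width: 13.7
grasp_force: 59.9
```

Request:
{"api": "send_rows", "payload": {"targets": [{"gripper":1,"x":-0.15,"y":0,"z":0,"ax":0,"ay":0,"az":0},{"gripper":1,"x":-0.15,"y":0,"z":0,"ax":0,"ay":0,"az":0},{"gripper":1,"x":0,"y":0,"z":0,"ax":0,"ay":0,"az":0}]}}

```text
clock: 15.43
position: [570.2, -270.8, 50.3]
ee_rot: [-0.03, 1.0, 0.001, 0.001]
contact_force: [-10.3, -4.4, 4.2]
gripper_width: 13.9
grasp_force: 60.0
```

Request:
{"api": "send_rows", "payload": {"targets": [{"gripper":1,"x":-0.1,"y":0,"z":0,"ax":0,"ay":0,"az":0},{"gripper":1,"x":-0.1,"y":0,"z":0,"ax":0,"ay":0,"az":0},{"gripper":1,"x":0,"y":0,"z":0,"ax":0,"ay":0,"az":0}]}}

```text
clock: 15.68
position: [570.2, -270.7, 49.8]
ee_rot: [-0.03, 1.0, 0.002, -0.001]
contact_force: [-14.0, -3.1, 4.6]
gripper_width: 13.6
grasp_force: 60.1
```

There is no motion at 14 N, so the head is on the stop. I'll relax the push, then release.

Request:
{"api": "send_rows", "payload": {"targets": [{"gripper":1,"x":0.2,"y":0,"z":-0.1,"ax":0,"ay":0,"az":0},{"gripper":1,"x":0.2,"y":-0.1,"z":-0.1,"ax":0,"ay":0,"az":0},{"gripper":1,"x":0.1,"y":0,"z":-0.1,"ax":0,"ay":0,"az":0},{"gripper":1,"x":0,"y":0,"z":0,"ax":0,"ay":0,"az":0},{"gripper":1,"x":0,"y":0,"z":0,"ax":0,"ay":0,"az":0}]}}

```text
clock: 16.1
position: [570.2, -271.1, 53.6]
ee_rot: [-0.03, 1.0, 0.001, 0.004]
contact_force: [-5.5, 0.1, 1.3]
gripper_width: 13.6
grasp_force: 59.8
```

Request:
{"api": "send_rows", "payload": {"targets": [{"gripper":1,"x":0.1,"y":0,"z":-0.2,"ax":0,"ay":0,"az":0},{"gripper":1,"x":0,"y":0,"z":0,"ax":0,"ay":0,"az":0},{"gripper":0.1,"x":0,"y":0,"z":0,"ax":0,"ay":0,"az":0},{"gripper":0.1,"x":0,"y":0,"z":0,"ax":0,"ay":0,"az":0},{"gripper":0.1,"x":0,"y":0,"z":0,"ax":0,"ay":0,"az":0}]}}

```text
clock: 16.52
position: [573.6, -272.3, 57.7]
ee_rot: [-0.031, 0.999, -0.0, 0.009]
contact_force: [0.1, 0.4, -0.4]
gripper_width: 38.4
grasp_force: 0.0
```

Request:
{"api": "send_rows", "payload": {"targets": [{"gripper":0.1,"x":0,"y":0,"z":0,"ax":0,"ay":0,"az":0},{"gripper":0.1,"x":0,"y":0,"z":0,"ax":0,"ay":0,"az":0},{"gripper":0.1,"x":0,"y":0,"z":0,"ax":0,"ay":0,"az":0}]}}

```text
clock: 16.77
position: [572.1, -272.0, 57.2]
ee_rot: [-0.031, 0.999, 0.0, 0.008]
contact_force: [0.1, 1.0, 0.3]
gripper_width: 38.6
grasp_force: 0.0
```

Released with no contact. I'll rise and check.

Request:
{"api": "send_rows", "payload": {"targets": [{"gripper":0.1,"x":0,"y":0,"z":-1,"ax":0,"ay":0,"az":0},{"gripper":0.1,"x":0,"y":0,"z":-2,"ax":0,"ay":0,"az":0},{"gripper":0.1,"x":0,"y":0,"z":-3,"ax":0,"ay":0,"az":0},{"gripper":0.1,"x":0,"y":0,"z":-4,"ax":0,"ay":0,"az":0},{"gripper":0.1,"x":4,"y":0,"z":0,"ax":0,"ay":0,"az":0}]}}

```text
clock: 17.18
position: [541.0, -277.1, 166.4]
ee_rot: [-0.034, 0.999, -0.005, 0.018]
contact_force: [1.0, -1.8, 2.8]
gripper_width: 38.3
grasp_force: 0.0
```

Request:
{"api": "send_rows", "payload": {"targets": [{"gripper":-1,"x":2,"y":0,"z":-2,"ax":0,"ay":0,"az":0},{"gripper":-1,"x":0,"y":0,"z":0,"ax":0,"ay":0,"az":0},{"gripper":-1,"x":0,"y":0,"z":0,"ax":0,"ay":0,"az":0},{"gripper":-1,"x":0,"y":0,"z":0,"ax":0,"ay":0,"az":0}]}}

```text
clock: 17.52
position: [510.4, -275.9, 176.9]
ee_rot: [-0.031, 0.999, 0.0, 0.008]
contact_force: [-0.1, 0.1, -0.1]
gripper_width: 84.2
grasp_force: 0.0
```

```bash
python3 lvl.py; python3 -c "
import numpy as np,cv2
cv2.imwrite('pics/end.png',np.load('l.npz')['p'][:,:,::-1])"
```

```text
17.5167 [ 510.42484594 -275.86043847  176.85417141] [-0.11566892  0.13561555 -0.14178251]
bar top -70 81 74.7 y [-4.8  4.5]
bar top -62 83 74.8 y [-4.8  4.6]
bar top -55 79 74.9 y [-4.9  4.7]
bar top -38 75 74.8 y [-4.9  4.8]
bar top -25 71 74.8 y [-5.   4.9]
bar top -18 68 74.8 y [-5.   4.9]
bar top 22 59 74.6 y [-4.2  4.2]
bar top 27 52 74.8 y [-4.2  4.3]
bar top 38 52 74.9 y [-4.3  4.4]
bar top 50 51 74.6 y [-4.3  4.4]
bar top 62 93 79.4 y [-4.3  4.5]
bar top 80 50 80.3 y [-4.4  4.5]
plate -60 -24 150 45.0
plate -60 24 154 44.9
plate -20 -24 181 45.0
plate -20 24 180 44.9
plate 20 -24 147 44.9
plate 20 24 160 45.1
plate 60 -24 141 45.0
plate 60 24 144 45.1
clip -38 -1 152 y [-13.4  -7.4] zmax 83.7
clip -38 1 167 y [ 7.3 14.1] zmax 83.7
clip 38 -1 153 y [-13.5  -7.1] zmax 83.7
clip 38 1 159 y [ 7.1 14.4] zmax 83.6
head region 963 [[60.1, -13.5, 66.7], [75.4, -0.4, 79.3], [95.4, 13.7, 81.3]]
stub end x [-99.9 -99.8]
flange x [-84.9 -75.2]
```

View pics/end.png

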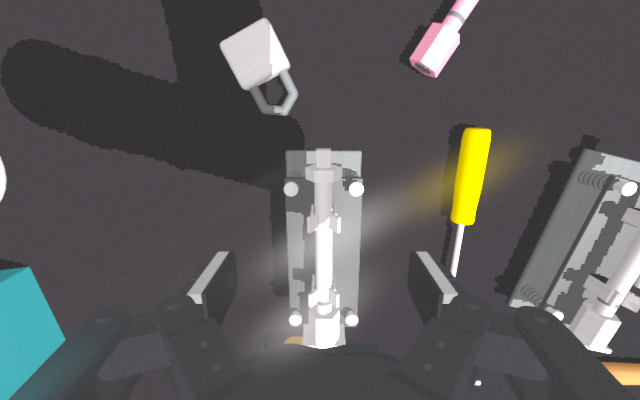

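The bar lies in both clips at (323,220) and (323,290), with its head at (325,325) against the stop. It is level, y is about 0, and its axis is 21.8 mm above the plate (22 is home). Handing in.

```bash
python3 -c "
from bench import arm
print(arm.job_done())"
```

```text
the job is handed in; nothing more can be done
None
```

I put the loose bar away in the empty cradle and handed the job in: it is snapped into both pairs of fingers, level on its seats, head against the end stop and released; the hand-in gave no verdict.

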